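# Clock the chucked shaft flat-up in the leaf jig and latch it

### The arm

A 7-joint arm with a two-finger parallel gripper is mounted at the origin on the work surface. World frame = base frame: x ahead of the robot, y to its left, z up, the work surface at z = 0. Lengths are in m, angles in rad, forces in N, time in s.
With the tool pointing down it reaches from about 0.425 to 0.875 m from the base axis. Payload 4.7 kg.
Tool frame: the origin (TCP) lies on the centre line of the jaws, within the pads' length; the fingertips stand 19 mm ahead of it and the grasp point (between the pads) is the TCP (ctrl.nose_length is the distance from the TCP to the fingertips, in m); z points along the fingers, x is the direction in which the jaws open and shut, and the axes are right-handed (so a half turn about z gives the same grasp; the last joint's range is limited). The gripper opens to 87 mm and grips with 3 to 60 N. Pads are 19 mm wide; open, the fingers measure 117 mm over their backs; the gripper's body (75 mm by 190 mm) begins 51 mm behind the grasp point.
Start: joints at [-1.196, 0.321, -0.07, 1.45, 0.023, 1.371, -0.057], TCP at [0.229, 0.608, 0.242] pointing down, gripper open.
Joint ranges: [-2.86, 2.86], [-0.3, 2.09], [-1.38, 1.24], [0.06, 2.45], [-1.56, 4.7], [0.09, 2.05], [-2.69, 2.69]. Speed limits (rad/s): [2.57, 2.57, 3.14, 3.14, 3.14, 3.14, 3.14].

### API

Orientations are given as a rotation vector (axis times angle).
In Python, from bench import ctrl gives the robot as it stands. The module is installed in compiled form; this text tells all that it offers.
- The arm moves only by the shell command python3 -m crank 'ROWS' [OPENING] [FORCE]. ROWS is a JSON object of lists of equal length, an entry for each row: "dp": the shift along the tool's x, y, z in cm, a list of three; "delta_rot": the turn, a rotation vector about the tool's x, y, z in rad, a list of three. In form: {"dp": [[x, y, z], ...], "delta_rot": [[rx, ry, rz], ...]}. A call has exactly 8 rows; each row shifts and turns the commanded pose from where the row before left it, along the tool's axes as they then stand; what a row does not reach is not made up. A row lasts 1/10 s, in which the tool goes at most 50 mm and 8.59 degrees, less where a joint would pass 70% of its speed; a pose out of reach is approached as far as the arm can. A call with a gripper value outside its range is refused whole. OPENING is the finger opening in cm, from 0 to 8.7, set as the call begins (- or left out, the last holds). The fingers move at their own pace and stop on an object; FORCE is the grip in N (left out, the last holds). Time passes only in rows, so rows that do not move let the fingers close, or fill a call up. It gives the time, the measured TCP pose, the force and the opening at its end, in the units of the state.
- ctrl.get_state(): the state, without advancing time (a new reading comes with each control period).
- ctrl.get_image(name): name is "scene" or "top" or "wrist"; returns the picture (384x512x3 uint8, blue, green, red); there is no depth.
- ctrl.camera_info(name): a dict with "camera_matrix" (3x3 intrinsics, pixels), "xyz" and "orientation" of the camera in the world. Camera axes: x right, y down, z forward; pixel columns grow to the right and rows downward; lengths in m; the calibration is good to about 2 mm. A picture is of the moment at which its call begins: read the wrist's pose just before it. camera_info takes no time and is no camera call; for the wrist camera it gives the pose at the moment of the call.
- ctrl.close_job(): hands the job in, once; it reports no verdict.
The state is a dict: "time": time; "joint_positions": joint angles; "qd": joint speeds; "joint_torque": joint torques, N m; "position": TCP position; "tool_rot": TCP orientation; "ft_force": force on the tool from outside, world axes, zero at the start; "torque": the same for the moment, N m; "grip_width": opening from 0.0 (shut) to 1.0 (fully open).
Only numpy, scipy, OpenCV 4.12 (cv2) and the standard library are available. Lean on these libraries where they do the work, as an engineer would, in place of code of your own. Each camera call takes 0.05 s, during which the arm holds its last target.

### The job

The black shaft chucked in the drill jig has one flat milled along it, and the flat can be facing any way round except up. Swing the red-knobbed latch clear, let the jig's leaf down on to the shaft and turn the star handle round until the flat faces up, which you can feel as the leaf dropping on to it. See that the leaf is pressed fully home, flat on flat, then swing the latch back across it as far as it goes, and leave the lamp, the pulley and the screwdriver where they are.

Things in the scene. Friction and masses are not known exactly. Their poses are not given: they have to be found in the camera images.
- jig: Fixed drill jig, grey-blue cast base 200 x 280 x 16 mm. Origin on the bench surface under the shaft's axis; x across the shaft, from the latch side to the hinge side (away from the robot); y along the shaft to the star handle; z up. Places in mm below are in this frame. Headstock: x -42 to 42, y 33 to 109, top z 135. Latch post: x -45, y -135, 24 mm diameter.
- shaft_mid (a point): Fixed point on the shaft's axis (level, along y, z = 90) at y = -65, under the leaf's pad; does not turn. Black shaft, 50 mm diameter, seen from y = -137 to the chuck (76 mm diameter) at y = -14. From y = -115 to -30 it has one bright flat, 33 mm wide: top of shaft 25 mm over the axis with a round side up, 18.5 mm with the flat up. At an unknown angle to the spokes.
- hub (a point): Centre of the star handle's hub (44 mm diameter), on the shaft's axis at y = 155, z = 90; fixed point. Four steel spokes of 12 mm diameter stand out at right angles in the plane y = 155, each with a black ball of 24 mm diameter, centred 66 mm from the axis. Chuck and shaft turn with it.
- spindle (a joint): Turn of star handle, chuck and shaft, rad, about y, endless; grows as the top moves to +x. Spokes stand at this angle plus multiples of 90 degrees from straight up, positive leaning to +x. Needs 0.05 N m (1 N at a ball), a little more under the leaf; stays where left. Follow a ball's arc: fingers pushed level against a spoke leaning far to them bind. Does not tell where the flat is.
- leaf (a joint): Leaf angle, rad: 0 = level, pad flush on the flat; grows opening upward, 1.57 upright, stop 1.8. Damped stiff hinge: stands by itself near upright, sinks by its weight below about 1.2 until the pad rests on the shaft. Reads about 0.12 on a round side, 0.05 with the flat 12 degrees off, 0 with it square. Within 15 degrees, pressing down over the shaft with 10 N squares the shaft.
- leaf_hinge (a point): Middle of the leaf's hinge axis (along y): x = 55, y = -65, z = 124.5; fixed point. The leaf is an aluminium plate 125 long from this axis, 56 wide, 12 mm thick (hinge axis at half thickness). Level, it reaches x = -70 with its top at z = 130.5. Under it, 55 mm from the axis, over the shaft, is a steel pad 42 x 40 x 10 mm.
- leaf_nose (a point): Middle of the leaf's free end, 125 mm from the hinge axis; moves with the leaf.
- latch (a joint): Swing latch, rad, about the upright post: 0 = fully across the leaf (stop), grows as its knob swings to -x, stop 1.65; clear of the leaf above 1.2. Flat steel bar 85 x 18 x 10 mm at z = 133 to 143; it passes 2.5 mm over the leaf only when the leaf is home, and blocks the leaf when across. Stiff (0.06 N m), stays where left.
- latch_knob (a point): Centre of the red ball knob, 26 mm diameter, standing on the latch bar, z = 167, 72 mm from the pivot (x = -45, y = -135). At latch 0 it lies at +y from the pivot, at 1.57 at -x.
- lamp_mid (a point): Bystander: yellow round lamp head, 84 mm in diameter, 62 mm high, standing on the bench; point at its centre.
- pulley_mid (a point): Bystander: aluminium belt pulley, 84 mm in diameter, 34 mm high, lying flat on the bench; point at its centre.
- screwdriver_grip (a point): Bystander: screwdriver with red handle, lying on the bench; point in its handle.

How it is judged:
On the way, in this order (a step that is already met when the one before it is completed fails the run):
1. the latch is swung clear of the leaf (more than 1.1 rad) (value of joint latch above 1.1 rad), for 0.1 s.
2. the shaft's flat faces up and the leaf is home on it (leaf within 0.025 rad of level) with the latch still clear (value of joint leaf between -0.025 and 0.025 rad and value of joint latch above 0.9 rad), for 0.2 s.
At the end, for the whole second after the job is handed in: The leaf lies home on the shaft's flat (within 0.025 rad of level, which the pad allows only with the flat facing up to within about 6 degrees), the latch is across it (within 0.2 rad of its stop), and both are at rest (value of joint leaf between -0.025 and 0.025 rad and value of joint latch below 0.2 rad and velocity of joint each of leaf, latch below 0.05 rad/s and velocity of joint latch above -0.05 rad/s); the robot touches nothing.
It fails at once if the lamp is shifted by more than 30 mm (distance of lamp_mid from where it was at the start of the episode above 0.03 m).
It fails at once if the pulley is shifted by more than 30 mm (distance of pulley_mid from where it was at the start of the episode above 0.03 m).
It fails at once if the screwdriver is shifted by more than 30 mm (distance of screwdriver_grip from where it was at the start of the episode above 0.03 m).
It also fails if it takes over 72 s, if anything falls off the work surface, if the arm or the gripper's body presses on something with over 40 N, if the wrist force passes 120 N, or if a joint passes its speed limit or range.

## Working session

There is one attempt and no reset: what is moved stays moved. The work goes in short steps, Python scripts to look and compute and a shell command to move; the robot and the scene stay as the last step left them, time stands still between calls to the robot, and variables do not carry over. Pictures are saved under pics/ and viewed, and the job is handed in when it is done.

```bash
mkdir -p pics; ls; cat > h.py <<'E'
from bench import ctrl
import numpy as np, cv2
from scipy.spatial.transform import Rotation as R
E
python3 - <<'E'
from h import *
s=ctrl.get_state(); print(s)
for n in("scene","top","wrist"):
    i=ctrl.camera_info(n); print(n,i)
    cv2.imwrite(f"pics/a_{n}.png",ctrl.get_image(n))
E
```

```text
pics
{'time': 0.0, 'joint_positions': array([-1.19590725,  0.32181227, -0.07008396,  1.45167164,  0.02261328,
        1.37080769, -0.05688782]), 'qd': array([-2.36153888e-03, -1.91094888e-04, -6.89385974e-05, -1.33188913e-03,
        7.05823345e-04,  5.65263352e-04,  1.14273069e-03]), 'joint_torque': array([ 6.39488599e-05, -4.91297007e+01, -4.04020138e-01, -3.12524164e+01,
       -6.38593454e-02,  4.38009342e-02,  1.76032217e-04]), 'position': array([0.22932454, 0.60764633, 0.24047014]), 'tool_rot': array([ 2.58295063e+00,  1.78621521e+00, -2.36468914e-03]), 'ft_force': array([ 0.39452924, -0.1561273 ,  0.2870978 ]), 'torque': array([-0.00461655, -0.00424371, -0.02027971]), 'grip_width': 1.0001515628392945}
scene {'camera_matrix': array([[404.85327914,   0.        , 261.18853892],
       [  0.        , 404.85327914, 186.29015892],
       [  0.        ,   0.        ,   1.        ]]), 'xyz': array([ 0.95279125, -0.48158172,  1.15331431]), 'orientation': array([-2.44573297, -0.79855335,  0.24827085])}
top {'camera_matrix': array([[366.02576681,   0.        , 254.48824454],
       [  0.        , 366.02576681, 191.45487925],
       [  0.        ,   0.        ,   1.        ]]), 'xyz': array([0.48310433, 0.07266508, 1.18405677]), 'orientation': array([-2.19627763,  2.20146844, -0.07897115])}
wrist {'camera_matrix': array([[340.43574448,   0.        , 257.01047614],
       [  0.        , 340.43574448, 186.64134865],
       [  0.        ,   0.        ,   1.        ]]), 'xyz': array([0.15342934, 0.63551641, 0.38194307]), 'orientation': array([2.37327639, 1.64351024, 0.2435915 ])}
```

View pics/a_scene.png

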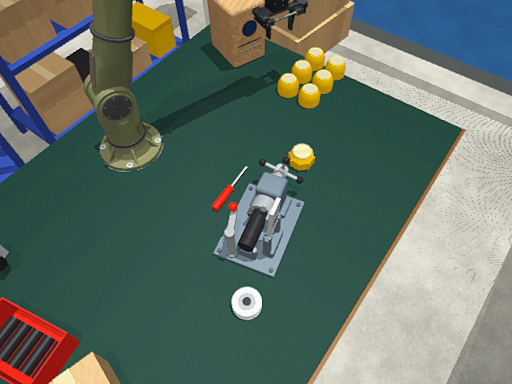

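View pics/a_top.png

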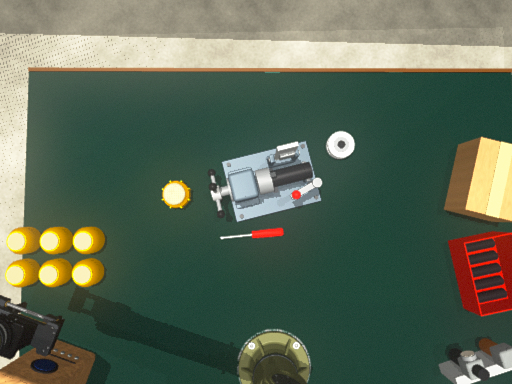

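The scene view shows the jig near the middle with the leaf upright, and the latch knob at (233,207). In the top view the base spans about (222–322,140–222), the red knob is at (296,195), the star handle at (215,190) and the lamp at (176,194). I'll zoom in next.

```bash
cat >> h.py <<'E'
def K(n):
    i=ctrl.camera_info(n); return i["camera_matrix"],i["xyz"],R.from_rotvec(i["orientation"]).as_matrix()
def ray(n,u,v,z,cam=None):
    k,c,r=cam or K(n); d=r@np.linalg.inv(k)@[u,v,1.]; return c+d*(z-c[2])/d[2]
def proj(n,p,cam=None):
    k,c,r=cam or K(n); q=k@r.T@(np.asarray(p)-c); return q[:2]/q[2]
E
python3 - <<'E'
from h import *
a=cv2.imread("pics/a_top.png"); c=a[125:235,150:365]
cv2.imwrite("pics/b_top.png",cv2.resize(c,None,fx=3.7,fy=3.7,interpolation=cv2.INTER_CUBIC))
a=cv2.imread("pics/a_scene.png"); c=a[135:325,195:325]
cv2.imwrite("pics/b_scene.png",cv2.resize(c,None,fx=3.1,fy=3.1,interpolation=cv2.INTER_CUBIC))
a=cv2.imread("pics/a_top.png");h=cv2.cvtColor(a,cv2.COLOR_BGR2HSV)
m=((h[...,0]<8)|(h[...,0]>172))&(h[...,1]>150)&(h[...,2]>80)
n,l,s,ce=cv2.connectedComponentsWithStats(m.astype(np.uint8))
for i in range(1,n):
    if s[i,4]>15: print("red",s[i],ce[i])
m=(h[...,0]>95)&(h[...,0]<118)&(h[...,1]>25)&(h[...,1]<120)&(h[...,2]>100); m[:125]=0;m[235:]=0;m[:,:150]=0;m[:,365:]=0
m=m.astype(np.uint8)
n,l,s,ce=cv2.connectedComponentsWithStats(m)
i=1+np.argmax(s[1:,4]);print(s[i])
cn=max(cv2.findContours((l==i).astype(np.uint8),0,1)[0],key=cv2.contourArea)
rc=cv2.minAreaRect(cn);print(rc);b=cv2.boxPoints(rc)
for u in b: print(u,ray("top",*u,0.016))
print(ray("top",296,195,.167))
E
```

```text
red [292 191   9   8  58] [295.86206897 194.5       ]
red [251 228  33  11 256] [267.51953125 232.74609375]
red [ 448  231   64   86 3180] [482.85283019 271.56320755]
[ 222  141   99   81 3438]
((270.8765869140625, 180.92022705078125), (62.06153869628906, 87.30769348144531), 75.74996948242188)
[220.9276  161.58981] [0.64680962 0.16356536 0.016     ]
[305.5489 140.0987] [ 0.71643728 -0.10920524  0.016     ]
[320.82556 200.25064] [ 0.52202302 -0.15609264  0.016     ]
[236.20428 221.74176] [0.45429544 0.11456655 0.016     ]
[ 0.53178506 -0.05735734  0.167     ]
```

View pics/b_top.png

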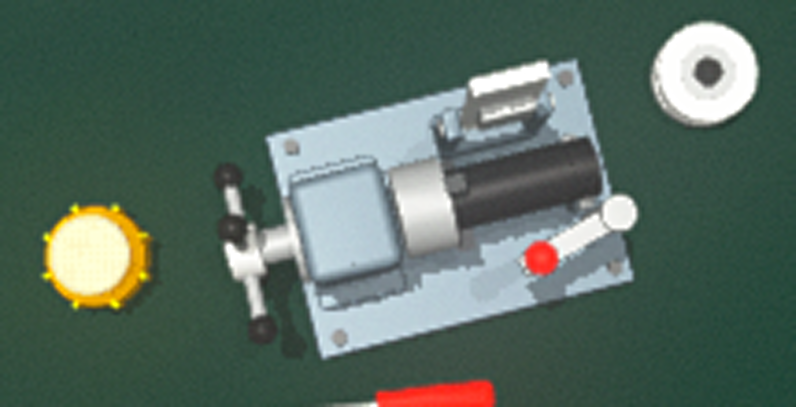

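View pics/b_scene.png

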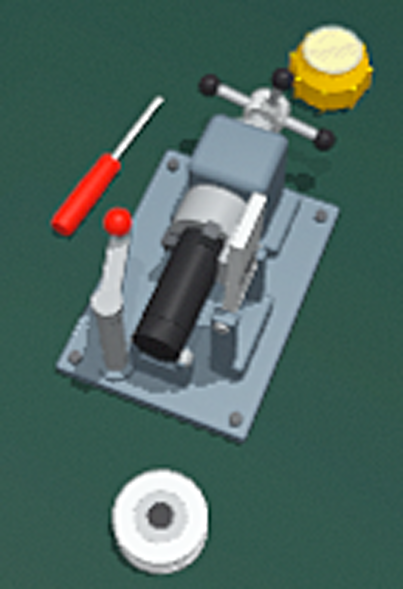

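```bash
python3 - <<'E'
from h import *
P={}
def z(u,v): return 150+u/3.7,125+v/3.7
pts={"hsTL":(292,172,.135,(42,109)),"hsTR":(380,158,.135,(42,33)),"hsBR":(400,262,.135,(-42,33)),"hsBL":(316,283,.135,(-42,109)),"post":(619,212,.150,(-45,-135)),"knob":(541,258,.167,None),"lampC":(92,256,.062,None),"pul":(708,70,.034,None),
"ballA":(228,177,.09,(66,155)),"ballB":(262,329,.09,(-66,155)),"hub":(243,257,.112,(0,155))}
t=np.radians(14.3);X=np.array([np.cos(t),np.sin(t)]);Y=np.array([-np.sin(t),np.cos(t)]);c=np.array([.585,.0033])
for k,(u,v,h,e) in pts.items():
    w=ray("top",*z(u,v),h)[:2]; d=w-c; print(k,w.round(4),(1000*np.array([d@X,d@Y])).round(1),e)
E
```

```text
hsTL [0.6015 0.1313] [ 47.6 119.9] (42, 109)
hsTR [0.6123 0.0628] [41.2 50.9] (42, 33)
hsBR [0.5312 0.0475] [-41.2  56.1] (-42, 33)
hsBL [0.5151 0.1126] [-40.8 123.2] (-42, 109)
post [ 0.5686 -0.1205] [ -46.5 -115.9] (-45, -135)
knob [ 0.5325 -0.058 ] [-66.  -46.4] None
lampC [0.5401 0.3005] [ 29.9 299.1] None
pul [ 0.7006 -0.2204] [  56.7 -245.3] None
ballA [0.6025 0.1856] [ 62.  172.3] (66, 155)
ballB [0.4795 0.1578] [-64.1 175.7] (-66, 155)
hub [0.5365 0.1712] [ -5.5 174.7] (0, 155)
```

```bash
cat >> h.py <<'E'
t=np.radians(14.3);X=np.array([np.cos(t),np.sin(t),0]);Y=np.array([-np.sin(t),np.cos(t),0]);O=np.array([.5806,.0207,0])
def W(x,y,z): return O+X*x/1000+Y*y/1000+np.array([0,0,z/1000])
def J(p): d=np.asarray(p)-O; return 1000*np.array([d@X,d@Y,d[2]])
E
python3 - <<'E'
from h import *
for n,off,s in (("top",(150,125),3.7),("scene",(195,135),3.1)):
    im=cv2.imread(f"pics/b_{n}.png")
    def dot(p,col):
        q=(proj(n,W(*p))-off+.5)*s; cv2.circle(im,tuple(int(v) for v in q),3,col,-1)
    for p in [(42,33,135),(-42,33,135),(42,109,135),(-42,109,135)]: dot(p,(0,255,0))
    dot((-45,-135,143),(255,0,0)); dot((0,155,90),(0,255,255))
    for p in [(55,-65,124.5),(0,-137,90),(0,-14,90)]: dot(p,(255,0,255))
    for p in [(100,-157,16),(-100,-157,16),(100,123,16),(-100,123,16)]: dot(p,(0,140,255))
    for a in (0,10,-10):
        for k in range(4):
            th=np.radians(a+90*k); dot((66*np.sin(th),155,90+66*np.cos(th)),[(0,0,255),(255,255,0),(255,0,255)][(0,10,-10).index(a)])
    th=.28; dot((-45-72*np.sin(th),-135+72*np.cos(th),167),(255,255,0))
    cv2.imwrite(f"pics/c_{n}.png",im)
E
```

```text
(no output)
```

View pics/c_top.png

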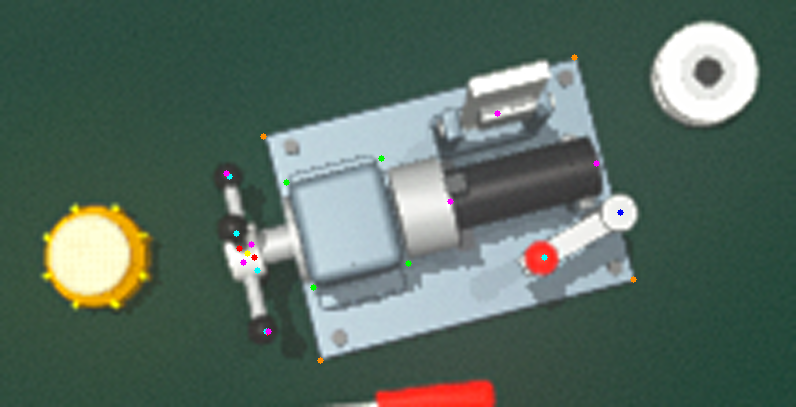

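View pics/c_scene.png

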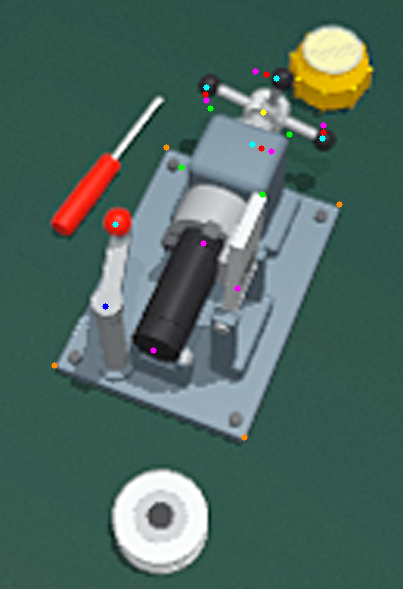

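View pics/a_wrist.png

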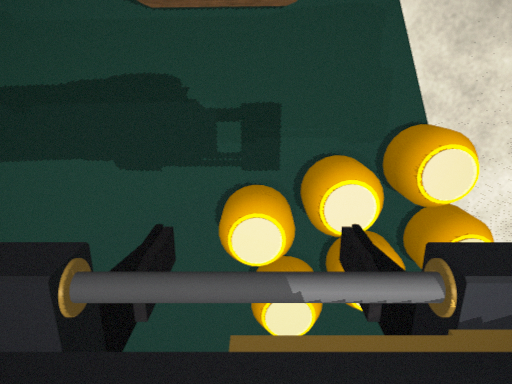

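Both overlays fit: the base corners, headstock, post, hub and knob all land within a few px. That gives jig yaw 14.3° and origin (0.5806, 0.0207). The latch is at about 0.28 rad and the spokes at about +12° (mod 90). Next I'll work out the tool axes.

```bash
cat >> h.py <<'E'
def st(): 
    s=ctrl.get_state(); M=R.from_rotvec(s["tool_rot"]).as_matrix(); return s,s["position"],M
def rep(tgt=None,yaw=True):
    s,p,M=st(); print("t",round(s["time"],2),"jig TCP",J(p).round(1),"q",s["joint_positions"].round(2),"F",s["ft_force"].round(1),"grip",round(s["grip_width"]*87,1))
    B=np.array([X,Y,[0,0,1]]); print("tool axes in jig (cols x,y,z)\n",(B@M).round(3))
    if tgt is not None: print("dp tool cm",(M.T@(W(*tgt)-p)*100).round(2))
    # rotvec in tool to get x->-Y or +Y, z->down
    for sg in(1,-1):
        T=np.c_[sg*Y,np.cross([0,0,-1],sg*Y),[0,0,-1]]; print("rot to x=%+dY"%sg,R.from_matrix(M.T@T).as_rotvec().round(3))
E
python3 - <<'E'
from h import *
rep((-65,-66,260)); s,p,M=st(); k,c,r=K("wrist"); print("cam in tool",M.T@(c-p), (M.T@r).round(2))
print(J(ray("top",267.5,232.7,.015)), "knob",J(ray("top",295.9,194.5,.167)))
E
```

```text
t 0.15 jig TCP [-195.4  655.6  240.7] q [-1.2   0.32 -0.07  1.45  0.02  1.37 -0.06] F [-0.1  0.4  0.2] grip 87.1
tool axes in jig (cols x,y,z)
 [[ 0.573  0.819 -0.001]
 [ 0.819 -0.573 -0.001]
 [-0.001  0.    -1.   ]]
dp tool cm [-51.67  52.04  -1.85]
rot to x=+1Y [-0.     0.001 -0.61 ]
rot to x=-1Y [2.000e-03 0.000e+00 2.531e+00]
cam in tool [-0.00101745 -0.08081981 -0.14137428] [[ 1.    0.    0.  ]
 [-0.    0.96  0.29]
 [-0.   -0.29  0.96]]
[-157.75935775   34.45879049   15.        ] knob [-65.16460543 -63.66834156 167.        ]
```

```bash
python3 -m crank '{"dp":[[0,0,-0.4],[0,0,-0.4],[0,0,-0.4],[0,0,-0.4],[0,0,-0.4],[-3,0.5,0],[-4,1,0],[-4,1,0]],"delta_rot":[[0,0,-0.122],[0,0,-0.122],[0,0,-0.122],[0,0,-0.122],[0,0,-0.122],[0,0,0],[0,0,0],[0,0,0]]}' && python3 -c "
from h import *
rep((-65,-66,260))"
```

```text
time: 0.95
position: [0.2809, 0.5066, 0.261]
tool_rot: [1.926, 2.482, -0.001]
ft_force: [0.8, -0.4, -0.2]
grip_width: 0.996
t 0.95 jig TCP [-170.4  544.9  261. ] q [-1.02  0.17 -0.11  1.6   0.02  1.38  0.7 ] F [ 0.8 -0.4 -0.2] grip 86.6
tool axes in jig (cols x,y,z)
 [[-0.001  1.    -0.   ]
 [ 1.     0.001 -0.001]
 [-0.001 -0.    -1.   ]]
dp tool cm [-61.1   10.47   0.13]
rot to x=+1Y [-0.     0.001  0.001]
rot to x=-1Y [-1.00e-03 -1.00e-03 -3.14e+00]
```

```bash
python3 -m crank '{"dp":[[-4,0,0],[-4,0,0],[-4,0,0],[-4,0,0],[-4,0,0],[-4,0,0],[-4,0,0],[-4,0,0]],"delta_rot":[[0,0,0],[0,0,0],[0,0,0],[0,0,0],[0,0,0],[0,0,0],[0,0,0],[0,0,0]]}' && python3 -m crank '{"dp":[[-4,0,0],[-4,0,0],[-4,0,0],[-4,0,0],[-4,0,0],[-4,0,0],[-3,0,0],[0,0,0]],"delta_rot":[[0,0,0],[0,0,0],[0,0,0],[0,0,0],[0,0,0],[0,0,0],[0,0,0],[0,0,0]]}' && python3 -c "
from h import *
rep((-65,-65,260))
cv2.imwrite('pics/d.png',ctrl.get_image('wrist'))"
```

```text
time: 1.75
position: [0.3598, 0.1959, 0.2614]
tool_rot: [-1.928, -2.48, -0.0]
ft_force: [1.7, -0.4, -1.0]
grip_width: 1.001
time: 2.55
position: [0.4266, -0.0685, 0.2617]
tool_rot: [1.937, 2.472, -0.001]
ft_force: [0.5, -0.0, 0.4]
grip_width: 1.0
t 2.55 jig TCP [-171.3  -48.4  261.7] q [-0.52 -0.21  0.54  1.94  0.11  1.39  1.8 ] F [ 0.5 -0.   0.4] grip 87.0
tool axes in jig (cols x,y,z)
 [[ 0.008  1.     0.   ]
 [ 1.    -0.008 -0.001]
 [-0.001  0.    -1.   ]]
dp tool cm [-1.57 10.64  0.17]
rot to x=+1Y [ 0.     0.001 -0.008]
rot to x=-1Y [ 2.000e-03 -1.000e-03  3.134e+00]
```

View pics/d.png

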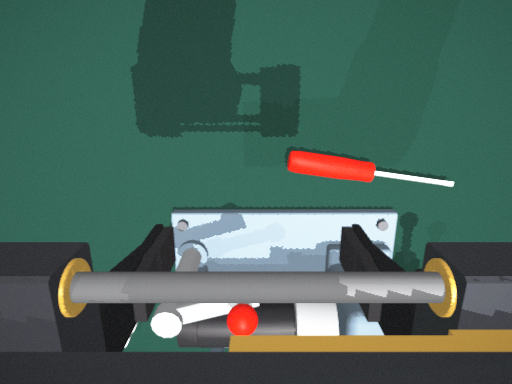

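The wrist view shows the knob at (242,320), the post at (167,322) and part of the black shaft. I'll check the knob against this view, then go to it.

```bash
python3 -c "
from h import *
print(J(ray('wrist',242,320,.167)))"
python3 -m crank '{"dp":[[-0.5,2,0],[-0.5,3,0],[-0.5,3,0],[-0.07,2.6,0],[0,0,0],[0,0,0],[0,0,0],[0,0,0]],"delta_rot":[[0,0,-0.008],[0,0,0],[0,0,0],[0,0,0],[0,0,0],[0,0,0],[0,0,0],[0,0,0]]}' 6 20 && python3 -c "
from h import *
rep((-65,-65,170))
cv2.imwrite('pics/e.png',ctrl.get_image('scene')[130:330,180:340])
cv2.imwrite('pics/e2.png',ctrl.get_image('wrist'))"
```

```text
[-65.47079527 -58.93805897 167.        ]
time: 3.4
position: [0.5321, -0.0524, 0.2617]
tool_rot: [-1.918, -2.488, -0.001]
ft_force: [0.2, -0.1, 0.8]
grip_width: 0.691
t 3.4 jig TCP [-65.1 -58.8 261.7] q [-0.53  0.06  0.61  1.73 -0.04  1.36  1.91] F [ 0.2 -0.1  0.8] grip 60.1
tool axes in jig (cols x,y,z)
 [[-0.008  1.     0.   ]
 [ 1.     0.008  0.001]
 [ 0.001  0.    -1.   ]]
dp tool cm [-0.62 -0.    9.17]
rot to x=+1Y [ 0.    -0.001  0.008]
rot to x=-1Y [ 2.000e-03  1.000e-03 -3.134e+00]
```

View pics/e2.png

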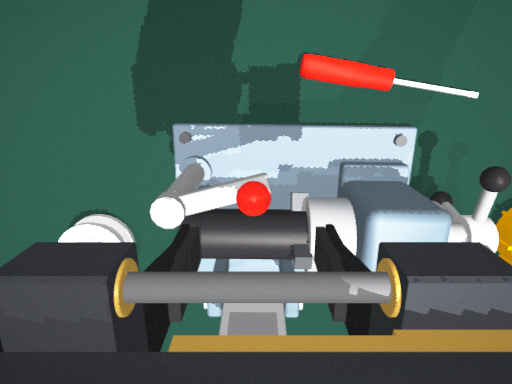

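View pics/e.png

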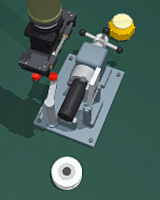

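The knob is at (253,198) in the wrist view. The visible top and -x sides of the shaft are all black, so the flat points downward. I'll shift about −0.5 in y, then descend and grip.

```bash
python3 -c "
from h import *
print(J(ray('wrist',253.5,198,.167)))"
python3 -m crank '{"dp":[[-0.5,0,1],[0,0,2],[0,0,2],[0,0,2],[0,0,1.2],[0,0,0.9],[0,0,0],[0,0,0]],"delta_rot":[[0,0,0.008],[0,0,0],[0,0,0],[0,0,0],[0,0,0],[0,0,0],[0,0,0],[0,0,0]]}' 6 20 && python3 -m crank '{"dp":[[0,0,0],[0,0,0],[0,0,0],[0,0,0],[0,0,0],[0,0,0],[0,0,0],[0,0,0]],"delta_rot":[[0,0,0],[0,0,0],[0,0,0],[0,0,0],[0,0,0],[0,0,0],[0,0,0],[0,0,0]]}' 2 20 && python3 -c "
from h import *
rep((-65,-65,170))
cv2.imwrite('pics/f.png',ctrl.get_image('wrist'))"
```

```text
[-65.17448671 -62.08248704 167.        ]
time: 4.3
position: [0.5345, -0.0574, 0.171]
tool_rot: [1.928, 2.48, 0.001]
ft_force: [0.3, -0.3, 0.9]
grip_width: 0.693
time: 5.1
position: [0.5336, -0.0552, 0.1706]
tool_rot: [-1.925, -2.479, -0.002]
ft_force: [-1.7, 6.8, 2.3]
grip_width: 0.285
t 5.1 jig TCP [-64.3 -62.  170.6] q [-0.51  0.14  0.62  1.84 -0.09  1.19  1.96] F [-1.7  6.8  2.3] grip 24.8
tool axes in jig (cols x,y,z)
 [[-0.001  1.    -0.001]
 [ 1.     0.001  0.003]
 [ 0.003 -0.001 -1.   ]]
dp tool cm [-0.3  -0.07  0.06]
rot to x=+1Y [-0.001 -0.003  0.001]
rot to x=-1Y [ 5.000e-03 -1.000e-03 -3.141e+00]
```

View pics/f.png

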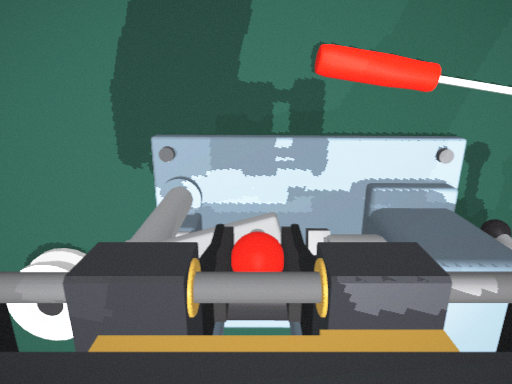

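Knob gripped (opening 24.8 mm). Now I'll swing the latch to about 1.5 rad along its arc.

```bash
python3 -m crank '{"dp":[[-0.6,-1.46,0],[-0.81,-1.19,0],[-1.03,-1.0,0],[-1.21,-0.78,0],[-1.34,-0.52,0],[-1.42,-0.24,0],[0,0,0],[0,0,0]],"delta_rot":[[0,0,0],[0,0,0],[0,0,0],[0,0,0],[0,0,0],[0,0,0],[0,0,0],[0,0,0]]}' && python3 -c "
from h import *
rep((-117,-130,170))
cv2.imwrite('pics/g.png',ctrl.get_image('wrist'))"
```

```text
time: 5.95
position: [0.496, -0.133, 0.1694]
tool_rot: [-1.925, -2.474, 0.007]
ft_force: [-7.9, 0.9, 2.9]
grip_width: 0.282
t 5.95 jig TCP [-120.  -128.   169.4] q [-0.43  0.09  0.68  1.9  -0.06  1.18  2.09] F [-7.9  0.9  2.9] grip 24.5
tool axes in jig (cols x,y,z)
 [[ 0.001  1.    -0.008]
 [ 1.    -0.001  0.002]
 [ 0.002 -0.008 -1.   ]]
dp tool cm [-0.2   0.3  -0.06]
rot to x=+1Y [-0.008 -0.002 -0.001]
rot to x=-1Y [-0.004  0.012  3.14 ]
```

View pics/g.png

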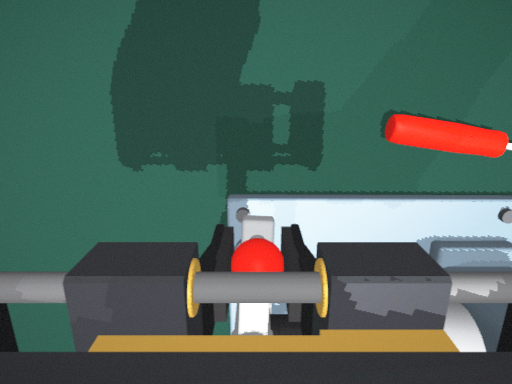

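The wrist view shows the bar pointing to −x with the knob still held at (258,262), so the latch is at about 1.5 rad. I'll release, rise and go behind the leaf.

```bash
python3 -m crank '{"dp":[[0,0,0],[0,0,0],[0,0,-1],[0,0,-3],[0,0,-3],[0,0,-3],[0,0,-3],[0,0,-3]],"delta_rot":[[0,0,0],[0,0,0],[0,0,0],[0,0,0],[0,0,0],[0,0,0],[0,0,0],[0,0,0]]}' 6 && python3 -m crank '{"dp":[[1,3.5,0],[1,3.5,0],[1,3.5,0],[1,3.5,0],[1,3.5,0],[1,3,0],[0.2,2.5,0],[0,0,0]],"delta_rot":[[0,0,0],[0,0,0],[0,0,0],[0,0,0],[0,0,0],[0,0,0],[0,0,0],[0,0,0]]}' 0 && python3 -c "
from h import *
rep((115,-65,235))
cv2.imwrite('pics/h1.png',ctrl.get_image('wrist'))
cv2.imwrite('pics/h2.png',cv2.resize(ctrl.get_image('scene')[130:330,180:340],None,fx=3,fy=3))"
```

```text
time: 6.8
position: [0.5, -0.1325, 0.333]
tool_rot: [1.927, 2.479, 0.002]
ft_force: [0.7, -0.1, 0.4]
grip_width: 0.692
time: 7.6
position: [0.7097, -0.0122, 0.3291]
tool_rot: [1.923, 2.484, -0.001]
ft_force: [-0.0, -0.1, 0.0]
grip_width: 0.057
t 7.6 jig TCP [117.  -63.7 329.1] q [-0.41  0.48  0.62  1.15 -0.27  1.59  1.97] F [-0.  -0.1  0. ] grip 4.9
tool axes in jig (cols x,y,z)
 [[-0.004  1.    -0.   ]
 [ 1.     0.004 -0.001]
 [-0.001 -0.    -1.   ]]
dp tool cm [-0.12 -0.2   9.41]
rot to x=+1Y [-0.     0.001  0.004]
rot to x=-1Y [-1.000e-03 -1.000e-03 -3.138e+00]
```

View pics/h1.png

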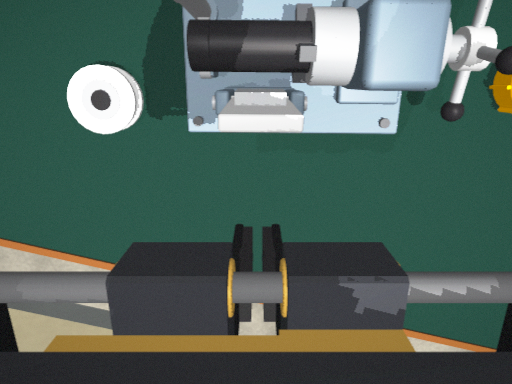

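View pics/h2.png

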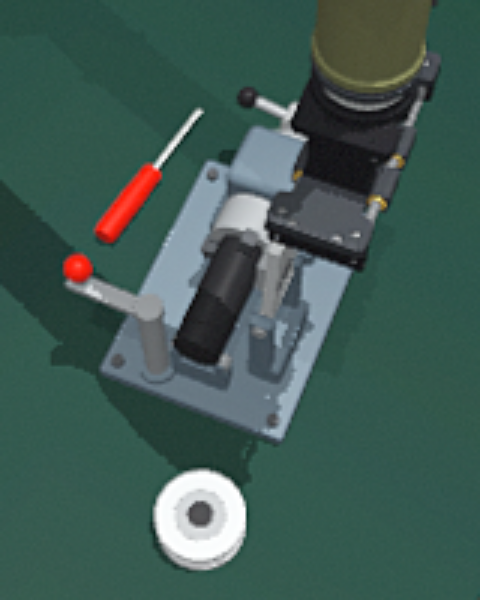

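The latch is clear: the bar points to −x and the leaf is still upright at around (260,110) in the wrist view. I'll descend behind it and push.

```bash
python3 -c "
from h import *
for v in (95,112,131): print(J(ray('wrist',260,v,.249)))"
python3 -m crank '{"dp":[[0,0,1.5],[0,0,2.5],[0,0,2.5],[0,0,2],[0,0,0.9],[0,-1,0],[0,-1,0],[0,-1,0]],"delta_rot":[[0,0,0],[0,0,0],[0,0,0],[0,0,0],[0,0,0],[0,0,0],[0,0,0],[0,0,0]]}' 0 && python3 -c "
from h import *
rep((20,-65,235))"
```

```text
[ 40.12447631 -65.24783013 249.        ]
[ 50.66627456 -65.20966446 249.        ]
[ 62.81042129 -65.16569763 249.        ]
time: 8.5
position: [0.6776, -0.0237, 0.2383]
tool_rot: [1.928, 2.478, 0.002]
ft_force: [0.6, -0.4, 0.9]
grip_width: 0.002
t 8.5 jig TCP [ 83.1 -67.  238.3] q [-0.46  0.43  0.62  1.4  -0.25  1.39  1.99] F [ 0.6 -0.4  0.9] grip 0.2
tool axes in jig (cols x,y,z)
 [[ 0.001  1.     0.002]
 [ 1.    -0.001 -0.   ]
 [-0.     0.002 -1.   ]]
dp tool cm [ 0.19 -6.31  0.31]
rot to x=+1Y [ 0.002  0.    -0.001]
rot to x=-1Y [ 1.00e-03 -4.00e-03  3.14e+00]
```

```bash
python3 -m crank '{"dp":[[0,-0.8,0],[0,-0.8,0],[0,-0.8,0],[0,-0.8,0],[0,-0.8,0],[0,-0.8,0],[0,-0.8,0],[0,-0.8,0]],"delta_rot":[[0,0,0],[0,0,0],[0,0,0],[0,0,0],[0,0,0],[0,0,0],[0,0,0],[0,0,0]]}' && python3 -c "
from h import *
rep((20,-65,235))
cv2.imwrite('pics/i1.png',ctrl.get_image('wrist'))"
```

```text
time: 9.3
position: [0.6153, -0.0387, 0.2364]
tool_rot: [-1.928, -2.48, 0.001]
ft_force: [0.5, 0.6, -0.1]
grip_width: 0.003
t 9.3 jig TCP [ 18.9 -66.1 236.4] q [-0.5   0.28  0.64  1.57 -0.17  1.35  1.98] F [ 0.5  0.6 -0.1] grip 0.2
tool axes in jig (cols x,y,z)
 [[ 0.     1.    -0.001]
 [ 1.    -0.     0.   ]
 [ 0.    -0.001 -1.   ]]
dp tool cm [0.11 0.11 0.14]
rot to x=+1Y [-0.001 -0.    -0.   ]
rot to x=-1Y [-0.000e+00  1.000e-03  3.141e+00]
```

View pics/i1.png

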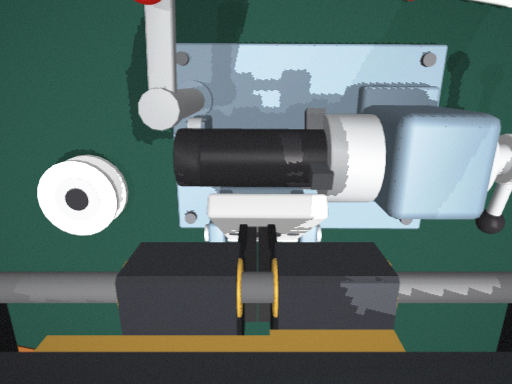

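The leaf is leaning over (nose edge at v≈195) and the force is near zero. I'll push a bit further.

```bash
python3 -m crank '{"dp":[[0,-0.8,0],[0,-0.8,0],[0,-0.8,0],[0,0,0],[0,0,0],[0,0,0],[0,0,0],[0,0,0]],"delta_rot":[[0,0,0],[0,0,0],[0,0,0],[0,0,0],[0,0,0],[0,0,0],[0,0,0],[0,0,0]]}' && python3 -c "
from h import *
rep((0,-65,235))
cv2.imwrite('pics/j1.png',ctrl.get_image('wrist'))
cv2.imwrite('pics/j2.png',cv2.resize(ctrl.get_image('scene')[130:330,180:340],None,fx=3,fy=3))"
```

```text
time: 10.15
position: [0.5931, -0.0444, 0.2364]
tool_rot: [1.928, 2.48, -0.0]
ft_force: [-0.1, -0.2, -0.1]
grip_width: 0.008
t 10.15 jig TCP [ -4.  -66.2 236.4] q [-0.52  0.23  0.65  1.62 -0.14  1.33  1.97] F [-0.1 -0.2 -0.1] grip 0.7
tool axes in jig (cols x,y,z)
 [[ 0.  1. -0.]
 [ 1. -0. -0.]
 [-0. -0. -1.]]
dp tool cm [0.12 0.4  0.14]
rot to x=+1Y [-0.  0. -0.]
rot to x=-1Y [0.    0.    3.141]
```

View pics/j1.png

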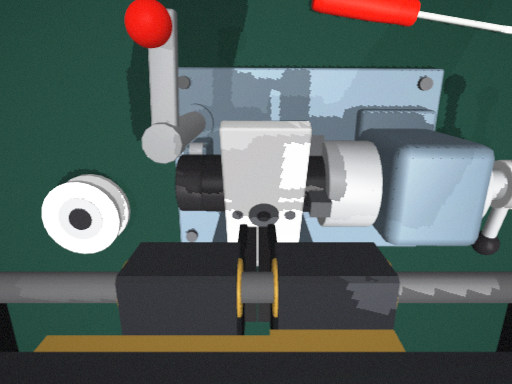

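View pics/j2.png

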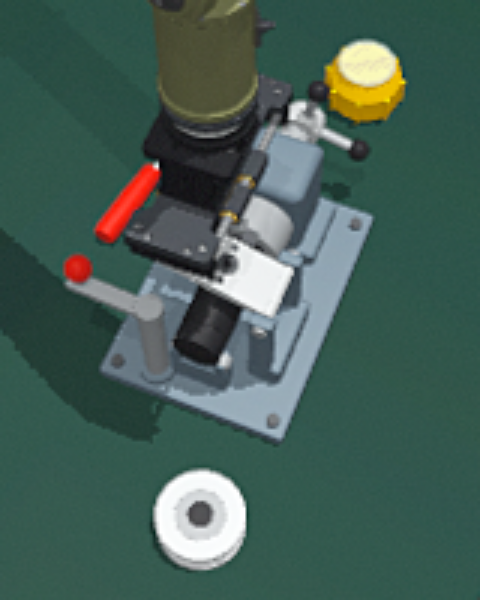

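The leaf has sunk onto the shaft, with its plate at (265,175) in the wrist view. Now the star handle: I'll go above the −x ball (about −78°).

```bash
python3 -m crank '{"dp":[[2,-1,-0.5],[4,-1,0],[4,-1,0],[4,-1,0],[4,-1,0],[3,-1,0],[1.1,0,0],[0,0,0]],"delta_rot":[[0,0,0],[0,0,0],[0,0,0],[0,0,0],[0,0,0],[0,0,0],[0,0,0],[0,0,0]]}' 5 10 && python3 -c "
from h import *
rep((-64.6,155,104))
cv2.imwrite('pics/k1.png',ctrl.get_image('wrist'))
cv2.imwrite('pics/k2.png',cv2.resize(ctrl.get_image('scene')[130:330,180:340],None,fx=3,fy=3))
cv2.imwrite('pics/k3.png',cv2.resize(ctrl.get_image('top')[125:235,150:365],None,fx=3.7,fy=3.7))"
```

```text
time: 11.05
position: [0.4799, 0.1565, 0.2416]
tool_rot: [1.924, 2.484, 0.001]
ft_force: [1.1, -0.4, -1.1]
grip_width: 0.559
t 11.05 jig TCP [-64.  156.5 241.6] q [-0.82 -0.    0.46  1.82  0.    1.32  1.46] F [ 1.1 -0.4 -1.1] grip 48.7
tool axes in jig (cols x,y,z)
 [[-0.003  1.     0.   ]
 [ 1.     0.003  0.   ]
 [ 0.     0.    -1.   ]]
dp tool cm [-0.15 -0.07 13.76]
rot to x=+1Y [ 0.    -0.     0.003]
rot to x=-1Y [ 0.000e+00  1.000e-03 -3.138e+00]
```

View pics/k1.png

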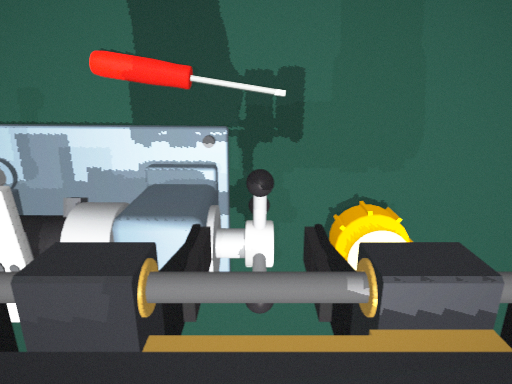

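View pics/k2.png

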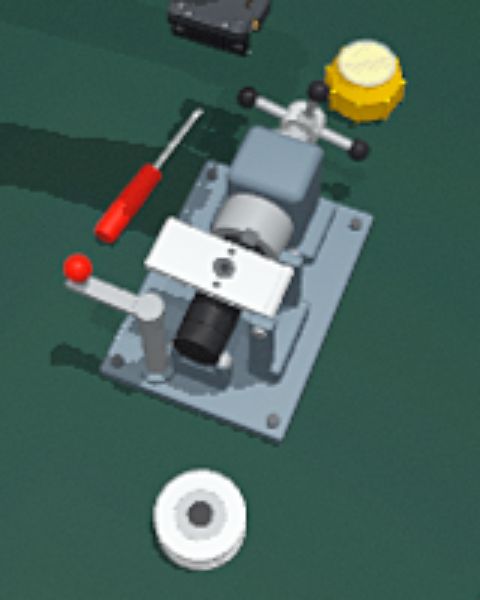

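View pics/k3.png

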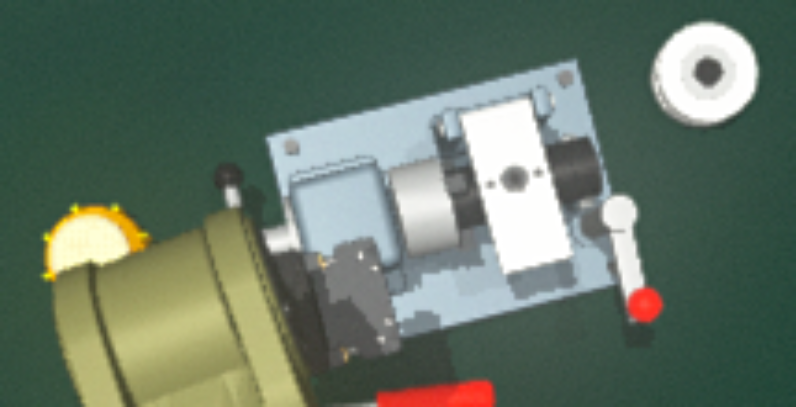

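The leaf rests on a round side. The −x ball is at (260,183) in the wrist view. I'll compute its position and the leaf nose pixel positions for the different leaf angles.

```bash
python3 - <<'E'
from h import *
for z in (.09,.104,.115): print(J(ray('wrist',260,183,z)))
print("topball?",J(ray("scene",180+318/3,130+91/3,.155)))
def nose(th,y): 
    c,s=np.cos(th),np.sin(th); return W(55-125*c+6*s*0-6*s*-1*0 ,y,124.5+125*s+6*c)
for n,o,s in(("scene",(180,130),3),("top",(150,125),3.7)):
    for th in (0,.05,.12): print(n,th,[((proj(n,nose(th,y))-o+.5)*s).round(1) for y in(-37,-93)])
E
```

```text
[-58.771418   154.75725887  90.        ]
[-62.89477803 154.64219435 104.        ]
[-66.13456092 154.55178651 115.        ]
topball? [ 18.50112484 155.37250115 155.        ]
scene 0 [array([166.6, 225.9]), array([142.9, 272.4])]
scene 0.05 [array([166.4, 222.7]), array([142.5, 269.3])]
scene 0.12 [array([166.6, 218.3]), array([142.6, 265.1])]
top 0 [array([504.3, 275.8]), array([573.6, 258. ])]
top 0.05 [array([505. , 275.3]), array([574.8, 257.4])]
top 0.12 [array([505.9, 274. ]), array([576.2, 255.9])]
```

```bash
python3 -m crank '{"dp":[[-0.15,0,2],[0,0,3],[0,0,3],[0,0,3],[0,0,1.6],[0,0,1],[0,0,0],[0,0,0]],"delta_rot":[[0,0,0],[0,0,0],[0,0,0],[0,0,0],[0,0,0],[0,0,0],[0,0,0],[0,0,0]]}' 5 10 && python3 -m crank '{"dp":[[0,0,0],[0,0,0],[0,0,0],[0,0,0],[0,0,0],[0,0,0],[0,0,0],[0,0,0]],"delta_rot":[[0,0,0],[0,0,0],[0,0,0],[0,0,0],[0,0,0],[0,0,0],[0,0,0],[0,0,0]]}' 1.8 10 && python3 -c "
from h import *
rep((-64.6,155,104))
cv2.imwrite('pics/l1.png',ctrl.get_image('wrist'))"
```

```text
time: 12.0
position: [0.4815, 0.1529, 0.1063]
tool_rot: [1.929, 2.478, 0.001]
ft_force: [0.3, -0.2, -1.0]
grip_width: 0.581
time: 12.8
position: [0.4798, 0.1587, 0.1062]
tool_rot: [-1.922, -2.48, -0.008]
ft_force: [-2.3, 9.0, 0.4]
grip_width: 0.264
t 12.8 jig TCP [-63.6 158.6 106.2] q [-0.8   0.13  0.47  1.98 -0.07  1.04  1.52] F [-2.3  9.   0.4] grip 23.0
tool axes in jig (cols x,y,z)
 [[-0.003  1.     0.002]
 [ 1.     0.003  0.006]
 [ 0.006  0.002 -1.   ]]
dp tool cm [-0.36 -0.1   0.22]
rot to x=+1Y [ 0.002 -0.006  0.003]
rot to x=-1Y [ 1.000e-02  3.000e-03 -3.139e+00]
```

View pics/l1.png

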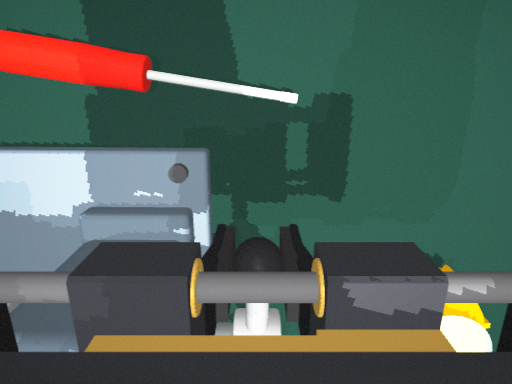

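The ball is gripped (23 mm). I'll follow the arc, about 40° per call, and watch the leaf.

```bash
cat >> h.py <<'E'
def leafpic(name):
    im=ctrl.get_image('scene'); c=cv2.resize(im[190:250,220:285],None,fx=8,fy=8,interpolation=cv2.INTER_CUBIC)
    cv2.imwrite(f'pics/{name}.png',c)
    g=im.min(2).astype(int); m=(g>185).astype(np.uint8); m[:190]=0;m[250:]=0;m[:,:215]=0;m[:,285:]=0
    n,l,s,ce=cv2.connectedComponentsWithStats(m); i=1+np.argmax(s[1:,4]); print("leaf blob",s[i],ce[i].round(2))
    # nose edge: leftmost & subpixel col/row of edge on a few columns
    print("rows lower edge",[int(np.where(l[:,c]==i)[0].max()) if (l[:,c]==i).any() else None for c in (234,240,246,252)],"upper",[int(np.where(l[:,c]==i)[0].min()) if (l[:,c]==i).any() else None for c in (234,240,246,252)])
def ang():
    s,p,M=st(); j=J(p); print("ball ang",np.degrees(np.arctan2(j[0],j[2]-90)).round(1),"r",np.hypot(j[0],j[2]-90).round(1),"y",j[1].round(1),"F",s["ft_force"].round(1),"t",s["time"])
E
python3 -c "
from h import *
leafpic('m0'); ang()"
python3 -m crank '{"dp":[[0.35,0.16,-0.55],[0,0.21,-0.54],[0,0.26,-0.52],[0,0.30,-0.49],[0,0.34,-0.46],[0,0.38,-0.43],[0,0.42,-0.40],[0,0.45,-0.36]],"delta_rot":[[0,0,0],[0,0,0],[0,0,0],[0,0,0],[0,0,0],[0,0,0],[0,0,0],[0,0,0]]}' && python3 -c "
from h import *
leafpic('m1'); ang()"
```

```text
leaf blob [228 203  50  33 747] [252.78 218.72]
rows lower edge [220, 222, 225, 227] upper [206, 204, 207, 209]
ball ang -75.6 r 65.6 y 158.6 F [-2.7  9.6  0.6] t 12.9
time: 13.7
position: [0.5021, 0.1643, 0.1429]
tool_rot: [-1.924, -2.478, 0.003]
ft_force: [-4.7, 3.6, -0.7]
grip_width: 0.268
leaf blob [229 203  49  33 742] [252.8  218.74]
rows lower edge [220, 222, 225, 227] upper [206, 204, 207, 209]
ball ang -36.4 r 66.7 y 158.6 F [-4.8  4.6  1.9] t 13.75
```

View pics/m0.png

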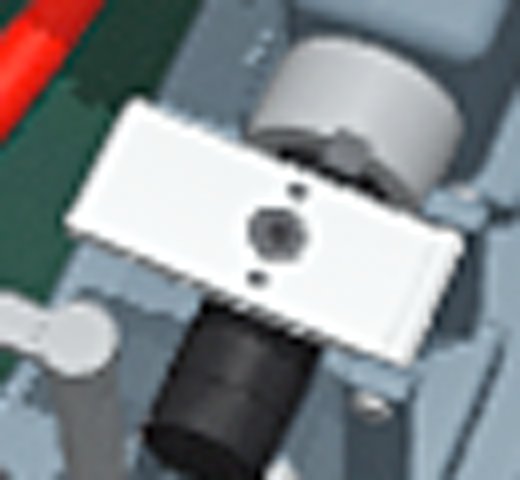

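View pics/m1.png

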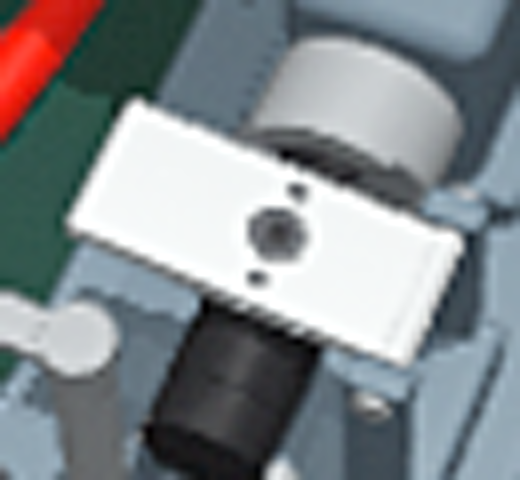

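The leaf is unchanged (still on a round side) and the spindle tracks well. Continuing.

```bash
python3 -m crank '{"dp":[[0,0.48,-0.32],[0,0.51,-0.28],[0,0.53,-0.23],[0,0.55,-0.18],[0,0.56,-0.14],[0,0.57,-0.09],[0,0.58,-0.04],[0,0.58,0.02]],"delta_rot":[[0,0,0],[0,0,0],[0,0,0],[0,0,0],[0,0,0],[0,0,0],[0,0,0],[0,0,0]]}' && python3 -c "
from h import *
leafpic('m2'); ang()"
```

```text
time: 14.55
position: [0.5459, 0.1753, 0.157]
tool_rot: [-1.925, -2.479, -0.001]
ft_force: [-3.6, 2.2, 4.5]
grip_width: 0.265
leaf blob [229 203  49  33 745] [252.86 218.75]
rows lower edge [220, 222, 225, 227] upper [206, 204, 207, 209]
ball ang 4.8 r 67.2 y 158.4 F [-2.   4.6  4.8] t 14.6
```

```bash
python3 -m crank '{"dp":[[0,0.57,0.07],[0,0.56,0.11],[0,0.55,0.16],[0,0.54,0.21],[0,0.52,0.26],[0,0.49,0.30],[0,0.46,0.34],[0,0.43,0.38]],"delta_rot":[[0,0,0],[0,0,0],[0,0,0],[0,0,0],[0,0,0],[0,0,0],[0,0,0],[0,0,0]]}' && python3 -c "
from h import *
leafpic('m3'); ang()"
```

```text
time: 15.4
position: [0.5877, 0.1857, 0.1393]
tool_rot: [1.927, 2.481, 0.007]
ft_force: [-0.8, 4.6, 5.5]
grip_width: 0.262
leaf blob [229 203  49  33 745] [252.82 218.74]
rows lower edge [220, 222, 225, 227] upper [206, 204, 207, 209]
ball ang 44.7 r 68.6 y 158.1 F [1.9 5.5 4.1] t 15.45
```

View pics/m3.png

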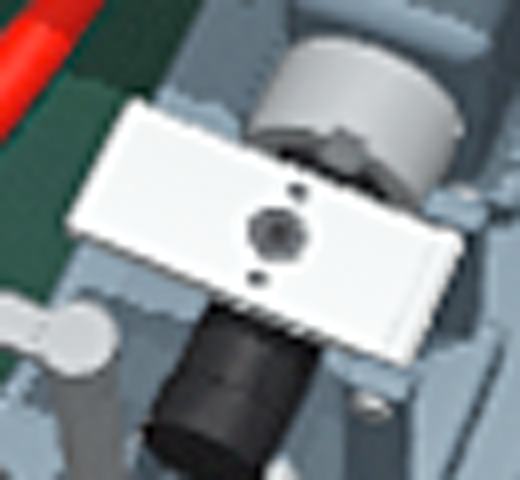

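```bash
python3 -m crank '{"dp":[[0,0.40,0.42],[0,0.36,0.45],[0,0.32,0.48],[0,0.28,0.51],[0,0.23,0.53],[0,0.18,0.55],[0,0.14,0.56],[0,0.09,0.57]],"delta_rot":[[0,0,0],[0,0,0],[0,0,0],[0,0,0],[0,0,0],[0,0,0],[0,0,0],[0,0,0]]}' && python3 -c "
from h import *
leafpic('m4'); ang()"
```

```text
time: 16.25
position: [0.6075, 0.1906, 0.098]
tool_rot: [1.926, 2.48, 0.007]
ft_force: [1.0, 4.9, 2.5]
grip_width: 0.261
leaf blob [229 203  49  33 744] [252.84 218.76]
rows lower edge [220, 222, 225, 227] upper [206, 204, 207, 209]
ball ang 84.2 r 68.4 y 158.0 F [4.8 6.  1. ] t 16.3
```

View pics/m4.png

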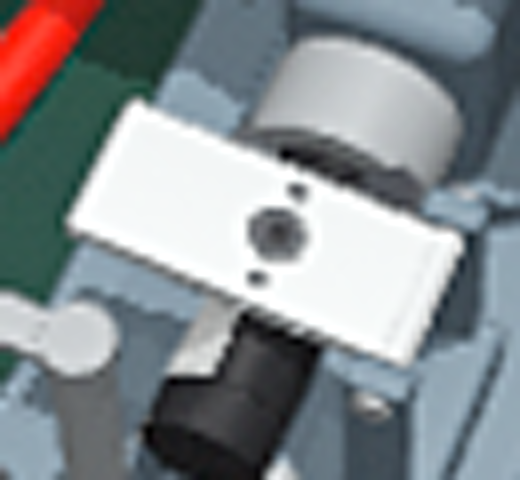

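The bright flat has come into view on the −x side at (205,345), so about 50–60° more is needed. I'll re-grip the next ball, now near −6°.

```bash
python3 -m crank '{"dp":[[0,0,0],[0,0,0],[0,0,-2],[0,0,-3],[0,0,-3],[0,0,-2],[0,-1,-0.5],[0,-2,0]],"delta_rot":[[0,0,0],[0,0,0],[0,0,0],[0,0,0],[0,0,0],[0,0,0],[0,0,0],[0,0,0]]}' 5 && python3 -m crank '{"dp":[[0,-2.5,0],[0,-2,0],[0,0,0],[0,0,0],[0,0,0],[0,0,0],[0,0,0],[0,0,0]],"delta_rot":[[0,0,0],[0,0,0],[0,0,0],[0,0,0],[0,0,0],[0,0,0],[0,0,0],[0,0,0]]}'  && python3 -c "
from h import *
rep((-6.9,158,156)); leafpic('n0')
cv2.imwrite('pics/n1.png',ctrl.get_image('wrist'))"
```

```text
time: 17.1
position: [0.5767, 0.1801, 0.2016]
tool_rot: [1.929, 2.478, -0.001]
ft_force: [-0.7, -1.2, -1.0]
grip_width: 0.577
time: 17.9
position: [0.5334, 0.1703, 0.2014]
tool_rot: [1.928, 2.48, -0.001]
ft_force: [0.3, 0.5, -0.6]
grip_width: 0.576
t 17.9 jig TCP [ -8.8 156.7 201.4] q [-0.79  0.16  0.48  1.75 -0.08  1.25  1.53] F [ 0.3  0.5 -0.6] grip 50.1
tool axes in jig (cols x,y,z)
 [[ 0.001  1.    -0.   ]
 [ 1.    -0.001 -0.   ]
 [-0.    -0.    -1.   ]]
dp tool cm [0.14 0.19 4.54]
rot to x=+1Y [-0.     0.    -0.001]
rot to x=-1Y [1.000e-03 0.000e+00 3.141e+00]
leaf blob [229 203  49  33 743] [252.84 218.75]
rows lower edge [220, 222, 225, 227] upper [206, 204, 207, 209]
```

View pics/n1.png

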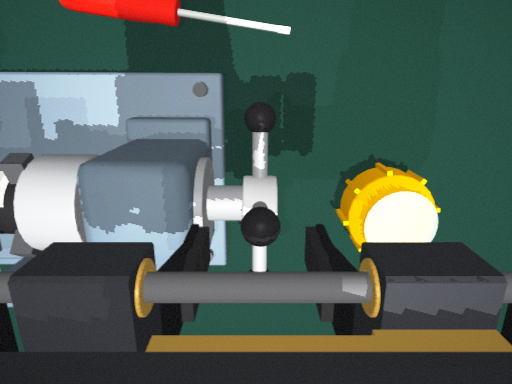

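The upper ball is at (261,227), nearly straight up. I'll grip it.

```bash
python3 -c "
from h import *
for z in (.152,.156): print(J(ray('wrist',261,227,z)))"
python3 -m crank '{"dp":[[0.1,0.1,1.5],[0,0,2],[0,0,1],[0,0,0],[0,0,0],[0,0,0],[0,0,0],[0,0,0]],"delta_rot":[[0,0,0],[0,0,0],[0,0,0],[0,0,0],[0,0,0],[0,0,0],[0,0,0],[0,0,0]]}' 5 && python3 -m crank '{"dp":[[0,0,0],[0,0,0],[0,0,0],[0,0,0],[0,0,0],[0,0,0],[0,0,0],[0,0,0]],"delta_rot":[[0,0,0],[0,0,0],[0,0,0],[0,0,0],[0,0,0],[0,0,0],[0,0,0],[0,0,0]]}' 1.8 10 && python3 -c "
from h import *
rep(); ang()"
```

```text
[ -6.26802085 158.5525698  152.        ]
[ -8.02885052 158.49921219 156.        ]
time: 18.8
position: [0.5341, 0.1718, 0.1573]
tool_rot: [1.928, 2.48, 0.002]
ft_force: [-0.2, 0.8, -1.3]
grip_width: 0.576
time: 19.6
position: [0.5336, 0.1723, 0.1567]
tool_rot: [-1.927, -2.48, -0.001]
ft_force: [-0.9, 2.6, 0.1]
grip_width: 0.264
t 19.6 jig TCP [ -8.1 158.5 156.7] q [-0.79  0.2   0.48  1.8  -0.1   1.16  1.55] F [-0.9  2.6  0.1] grip 23.0
tool axes in jig (cols x,y,z)
 [[-0.     1.     0.   ]
 [ 1.     0.     0.001]
 [ 0.001  0.    -1.   ]]
rot to x=+1Y [ 0.    -0.001  0.   ]
rot to x=-1Y [ 1.000e-03  0.000e+00 -3.141e+00]
ball ang -6.9 r 67.2 y 158.5 F [-0.9  2.6  0.1] t 19.6
```

```bash
python3 -m crank '{"dp":[[0,0.58,-0.04],[0,0.58,0.02],[0,0.57,0.07],[0,0.56,0.11],[0,0.55,0.16],[0,0.54,0.21],[0,0,0],[0,0,0]],"delta_rot":[[0,0,0],[0,0,0],[0,0,0],[0,0,0],[0,0,0],[0,0,0],[0,0,0],[0,0,0]]}' && python3 -c "
from h import *
leafpic('o1'); ang()"
```

```text
time: 20.4
position: [0.5678, 0.1807, 0.1515]
tool_rot: [1.927, 2.479, 0.004]
ft_force: [1.1, 4.6, 0.5]
grip_width: 0.262
leaf blob [229 203  49  33 746] [252.68 218.81]
rows lower edge [220, 222, 225, 227] upper [206, 205, 207, 210]
ball ang 23.7 r 67.2 y 158.2 F [1.3 3.8 1. ] t 20.45
```

View pics/o1.png

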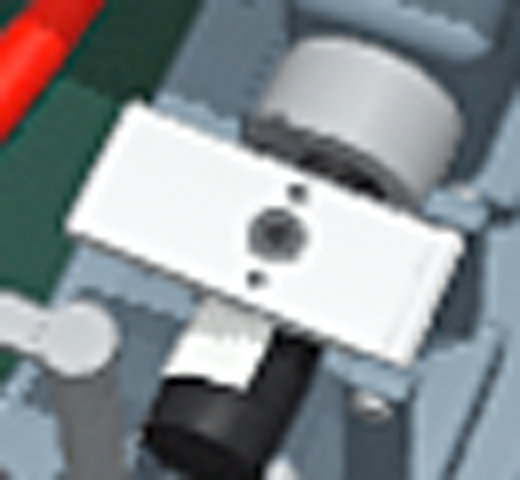

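The flat is now mostly on top but offset to −x, and the leaf has just started to drop. Two smaller steps next.

```bash
python3 -m crank '{"dp":[[0,0.26,0.13],[0,0.26,0.13],[0,0.25,0.15],[0,0.24,0.15],[0,0,0],[0,0,0],[0,0,0],[0,0,0]],"delta_rot":[[0,0,0],[0,0,0],[0,0,0],[0,0,0],[0,0,0],[0,0,0],[0,0,0],[0,0,0]]}' && python3 -c "
from h import *
leafpic('o2'); ang()"
```

```text
time: 21.25
position: [0.5773, 0.1831, 0.146]
tool_rot: [1.927, 2.48, 0.003]
ft_force: [1.0, 6.0, 1.4]
grip_width: 0.265
leaf blob [228 204  50  32 742] [252.67 219.25]
rows lower edge [221, 223, 225, 228] upper [207, 205, 208, 210]
ball ang 33.4 r 67.1 y 158.2 F [0.7 4.6 2.1] t 21.3
```

View pics/o2.png

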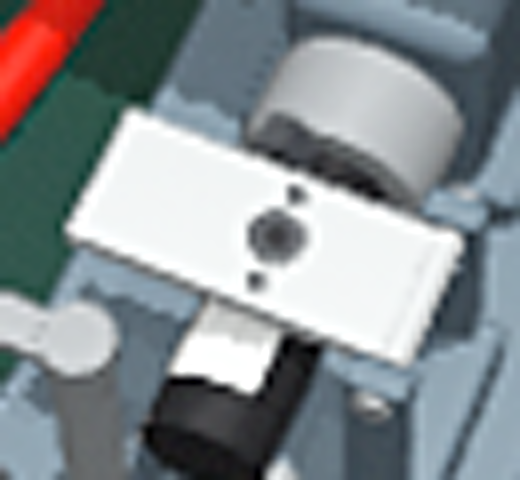

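```bash
python3 -m crank '{"dp":[[0,0.24,0.16],[0,0.23,0.17],[0,0.22,0.18],[0,0.22,0.19],[0,0,0],[0,0,0],[0,0,0],[0,0,0]],"delta_rot":[[0,0,0],[0,0,0],[0,0,0],[0,0,0],[0,0,0],[0,0,0],[0,0,0],[0,0,0]]}' && python3 -c "
from h import *
leafpic('o3'); ang()"
```

```text
time: 22.1
position: [0.5861, 0.1853, 0.1387]
tool_rot: [1.927, 2.48, 0.003]
ft_force: [2.9, 5.8, 1.6]
grip_width: 0.263
leaf blob [229 205  49  31 723] [252.75 219.81]
rows lower edge [222, 224, 226, 228] upper [208, 206, 209, 211]
ball ang 43.4 r 66.9 y 158.1 F [1.5 5.  1.3] t 22.15
```

View pics/o3.png

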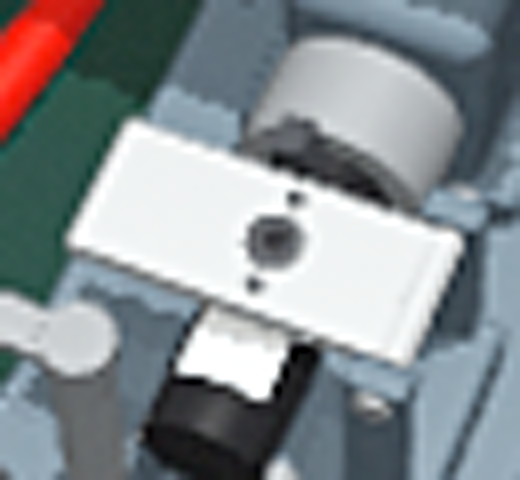

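The leaf is dropping further, by about 1 px at the centroid. A bit more.

```bash
python3 -m crank '{"dp":[[0,0.20,0.20],[0,0.19,0.21],[0,0.18,0.22],[0,0,0],[0,0,0],[0,0,0],[0,0,0],[0,0,0]],"delta_rot":[[0,0,0],[0,0,0],[0,0,0],[0,0,0],[0,0,0],[0,0,0],[0,0,0],[0,0,0]]}' && python3 -c "
from h import *
leafpic('o4'); ang()"
```

```text
time: 22.95
position: [0.5914, 0.1866, 0.1325]
tool_rot: [1.927, 2.48, 0.002]
ft_force: [0.7, 5.9, 3.0]
grip_width: 0.262
leaf blob [228 205  50  31 730] [252.78 219.77]
rows lower edge [221, 224, 226, 228] upper [208, 206, 208, 211]
ball ang 50.5 r 66.8 y 158.1 F [0.2 5.2 2.2] t 23.0
```

View pics/o4.png

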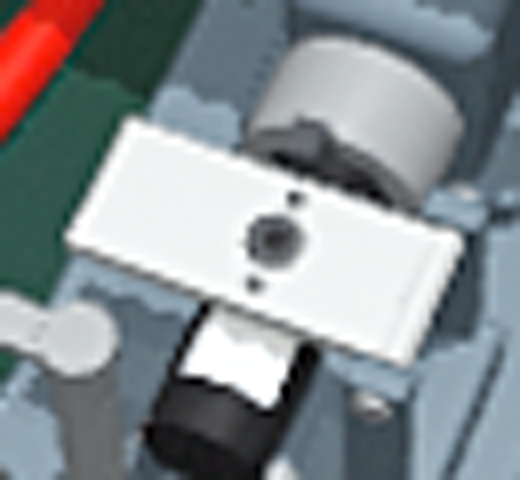

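The optimum was passed slightly: 43.4° and 50.5° give about equal heights. I'll turn back to about 47°, then release and press the leaf.

```bash
python3 -m crank '{"dp":[[0,-0.14,-0.16],[0,-0.14,-0.16],[0,0,0],[0,0,0],[0,0,0],[0,0,0],[0,0,0],[0,0,0]],"delta_rot":[[0,0,0],[0,0,0],[0,0,0],[0,0,0],[0,0,0],[0,0,0],[0,0,0],[0,0,0]]}' && python3 -c "
from h import *
leafpic('o5'); ang()"
python3 -m crank '{"dp":[[0,0,0],[0,0,0],[0,0,0],[0,0,-2],[0,0,-3],[0,0,-3],[0,-1,-2],[-2,-1,-1]],"delta_rot":[[0,0,0],[0,0,0],[0,0,0],[0,0,0],[0,0,0],[0,0,0],[0,0,0],[0,0,0]]}' 5 && python3 -c "
from h import *
leafpic('o6'); rep((0,-62,200))"
```

```text
time: 23.8
position: [0.5887, 0.1859, 0.1358]
tool_rot: [1.927, 2.48, 0.002]
ft_force: [1.4, 5.3, 3.0]
grip_width: 0.265
leaf blob [229 205  49  31 725] [252.77 219.87]
rows lower edge [222, 224, 226, 228] upper [208, 207, 209, 211]
ball ang 46.7 r 66.8 y 158.1 F [0.6 4.4 3.2] t 23.85
time: 24.65
position: [0.5733, 0.1627, 0.2469]
tool_rot: [1.923, 2.484, 0.002]
ft_force: [0.2, 0.1, 0.4]
grip_width: 0.573
leaf blob [229 205  49  31 724] [252.77 219.87]
rows lower edge [222, 224, 226, 228] upper [208, 207, 209, 211]
t 24.7 jig TCP [ 26.7 131.9 248.1] q [-0.75  0.21  0.51  1.6  -0.1   1.35  1.59] F [ 0.8 -3.7  0.8] grip 50.1
tool axes in jig (cols x,y,z)
 [[ 0.004  1.     0.001]
 [ 1.    -0.004 -0.003]
 [-0.003  0.001 -1.   ]]
dp tool cm [-19.39  -2.6    4.86]
rot to x=+1Y [ 0.001  0.003 -0.004]
rot to x=-1Y [ 4.000e-03 -2.000e-03  3.138e+00]
```

```bash
python3 -m crank '{"dp":[[-3,-0.5,0],[-4,-0.5,0],[-4,-0.5,0],[-4,-0.6,0],[-3,-0.5,1],[-1.4,0,3],[0,0,2.5],[0,0,1.2]],"delta_rot":[[0,0,0],[0,0,0],[0,0,0],[0,0,0],[0,0,0],[0,0,0],[0,0,0],[0,0,0]]}' 0 && python3 -c "
from h import *
rep((0,-62,150))"
```

```text
time: 25.5
position: [0.5935, -0.0361, 0.165]
tool_rot: [-1.931, -2.474, 0.007]
ft_force: [0.4, 0.9, 0.3]
grip_width: 0.016
t 25.5 jig TCP [ -1.5 -58.2 165. ] q [-0.5   0.29  0.61  1.71 -0.17  1.21  1.97] F [0.4 0.9 0.3] grip 1.4
tool axes in jig (cols x,y,z)
 [[ 0.004  1.    -0.006]
 [ 1.    -0.004  0.   ]
 [-0.    -0.006 -1.   ]]
dp tool cm [-0.38  0.16  1.5 ]
rot to x=+1Y [-0.006 -0.    -0.004]
rot to x=-1Y [-0.     0.009  3.137]
```

```bash
python3 -m crank '{"dp":[[0,0,0.4],[0,0,0.4],[0,0,0.3],[0,0,0.3],[0,0,0.2],[0,0,0.2],[0,0,0],[0,0,0]],"delta_rot":[[0,0,0],[0,0,0],[0,0,0],[0,0,0],[0,0,0],[0,0,0],[0,0,0],[0,0,0]]}' 0 && python3 -c "
from h import *
rep((0,-62,150));leafpic('p1')"
```

```text
time: 26.3
position: [0.5962, -0.0333, 0.1508]
tool_rot: [1.928, 2.48, 0.0]
ft_force: [-0.3, 0.0, -0.7]
grip_width: 0.003
t 26.3 jig TCP [  1.8 -56.2 150.8] q [-0.5   0.3   0.61  1.72 -0.18  1.18  1.98] F [-0.3  0.  -0.7] grip 0.3
tool axes in jig (cols x,y,z)
 [[ 0.  1.  0.]
 [ 1. -0.  0.]
 [ 0.  0. -1.]]
dp tool cm [-0.58 -0.18  0.08]
rot to x=+1Y [ 0. -0. -0.]
rot to x=-1Y [-0.    -0.     3.141]
leaf blob [257 216  21  20 239] [267.38 225.19]
rows lower edge [None, None, None, None] upper [None, None, None, None]
```

```bash
python3 -m crank '{"dp":[[-0.4,0,0.1],[0,0,0.1],[0,0,0.1],[0,0,0.1],[0,0,0.1],[0,0,0],[0,0,0],[0,0,0]],"delta_rot":[[0,0,0],[0,0,0],[0,0,0],[0,0,0],[0,0,0],[0,0,0],[0,0,0],[0,0,0]]}' 0 && python3 -c "
from h import *
s,p,M=st(); print(J(p),s['ft_force'])"
```

```text
time: 27.15
position: [0.5977, -0.0366, 0.1499]
tool_rot: [-1.927, -2.48, -0.005]
ft_force: [-9.3, 2.1, 22.6]
grip_width: 0.003
[  2.38514931 -59.71184049 149.94077449] [-9.2572995   2.13784796 22.6439624 ]
```

Pressing with about 22 N, and the tip height of 130.9 agrees with the 130.5 expected for a home leaf. I'll lift and check.

```bash
python3 -m crank '{"dp":[[0,0,0],[0,0,0],[0,0,-0.5],[0,0,-1.5],[0,-2,-3],[-1,-3.5,-3],[-2,-4,-2],[-2,-3,0]],"delta_rot":[[0,0,0],[0,0,0],[0,0,0],[0,0,0],[0,0,0],[0,0,0],[0,0,0],[0,0,0]]}' 6 && python3 -c "
from h import *
rep((-115,-130,172)); leafpic('q1')
cv2.imwrite('pics/q2.png',ctrl.get_image('wrist'))"
```

```text
time: 27.95
position: [0.4883, -0.1184, 0.2491]
tool_rot: [1.926, 2.477, 0.005]
ft_force: [0.5, -1.7, 0.3]
grip_width: 0.64
t 27.95 jig TCP [-123.8 -112.   249.1] q [-0.5  -0.03  0.68  1.82  0.02  1.33  2.  ] F [ 0.5 -1.7  0.3] grip 55.7
tool axes in jig (cols x,y,z)
 [[ 0.001  1.     0.005]
 [ 1.    -0.001 -0.001]
 [-0.001  0.005 -1.   ]]
dp tool cm [-1.79  0.85  7.71]
rot to x=+1Y [ 0.005  0.001 -0.001]
rot to x=-1Y [ 2.000e-03 -8.000e-03  3.141e+00]
leaf blob [229 205  49  31 725] [252.8  219.87]
rows lower edge [222, 224, 226, 228] upper [208, 207, 209, 211]
```

View pics/q1.png

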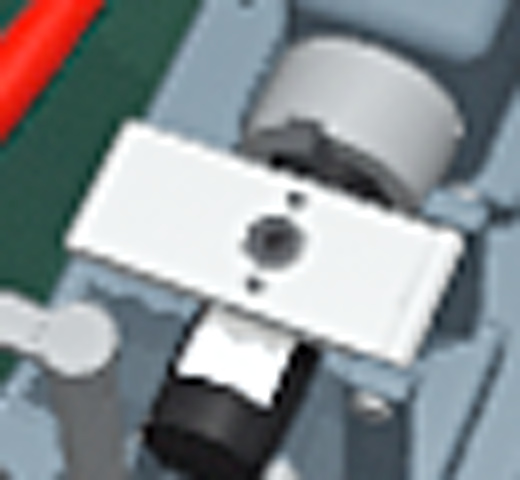

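View pics/q2.png

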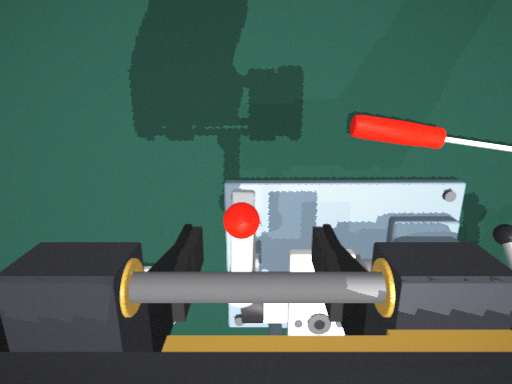

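The leaf is unchanged by pressing, and its total nose drop of about 2.6 px matches 0.12 → 0 rad, so it is home. Now the knob at (241,219).

```bash
python3 -c "
from h import *
p=ray('wrist',241,219,.167);print(J(p)); s,q,M=st(); print((M.T@(p+[0,0,.004]-q)*100).round(2))"
```

```text
[-116.94754717 -126.42449592  167.        ]
[-1.18  1.01  7.63]
```

```bash
python3 -m crank '{"dp":[[-0.6,0.5,0.5],[-0.6,0.4,1.5],[0,0,2],[0,0,2],[0,0,1],[0,0,0.6],[0,0,0],[0,0,0]],"delta_rot":[[0,0,0],[0,0,0],[0,0,0],[0,0,0],[0,0,0],[0,0,0],[0,0,0],[0,0,0]]}' 6 20 && python3 -c "
from h import *
rep((-117,-126.5,171))"
```

```text
time: 28.85
position: [0.5007, -0.1259, 0.1702]
tool_rot: [1.927, 2.48, 0.001]
ft_force: [0.5, -0.6, -0.9]
grip_width: 0.688
t 28.85 jig TCP [-113.6 -122.3  170.2] q [-0.47  0.09  0.7   1.9  -0.06  1.18  2.08] F [ 0.5 -0.6 -0.9] grip 59.9
tool axes in jig (cols x,y,z)
 [[ 0.     1.     0.001]
 [ 1.    -0.    -0.   ]
 [-0.     0.001 -1.   ]]
dp tool cm [-0.42 -0.34 -0.08]
rot to x=+1Y [ 0.001  0.    -0.   ]
rot to x=-1Y [ 1.000e-03 -1.000e-03  3.142e+00]
```

Correct the centring and close.

```bash
python3 -m crank '{"dp":[[-0.4,-0.3,-0.1],[0,0,0],[0,0,0],[0,0,0],[0,0,0],[0,0,0],[0,0,0],[0,0,0]],"delta_rot":[[0,0,0],[0,0,0],[0,0,0],[0,0,0],[0,0,0],[0,0,0],[0,0,0],[0,0,0]]}' 2 20 && python3 -c "
from h import *
s,p,M=st();rep((-117,-126.5,171)); d=J(p)-[-45,-132,0]; print(np.arctan2(-d[0],d[1]),np.hypot(d[0],d[1]))"
```

```text
time: 29.65
position: [0.4981, -0.1307, 0.1708]
tool_rot: [1.928, 2.48, -0.0]
ft_force: [-1.1, -0.8, 1.0]
grip_width: 0.283
t 29.65 jig TCP [-117.3 -126.4  170.8] q [-0.46  0.09  0.71  1.9  -0.06  1.18  2.08] F [-1.1 -0.8  1. ] grip 24.6
tool axes in jig (cols x,y,z)
 [[ 0.001  1.     0.   ]
 [ 1.    -0.001 -0.   ]
 [-0.     0.    -1.   ]]
dp tool cm [-0.01  0.03 -0.02]
rot to x=+1Y [ 0.     0.    -0.001]
rot to x=-1Y [ 0.    -0.     3.141]
1.493110571509843 72.56039804905686
```

```bash
python3 -m crank '{"dp":[[1.42,0.24,0],[1.34,0.52,0],[1.21,0.78,0],[1.03,1.0,0],[0.81,1.19,0],[0.56,1.32,0],[0.28,1.41,0],[0.04,0.5,0]],"delta_rot":[[0,0,0],[0,0,0],[0,0,0],[0,0,0],[0,0,0],[0,0,0],[0,0,0],[0,0,0]]}' && python3 -m crank '{"dp":[[0,0.3,0],[0,0.2,0],[0,0,0],[0,0,0],[0,0,0],[0,0,0],[0,0,0],[0,0,0]],"delta_rot":[[0,0,0],[0,0,0],[0,0,0],[0,0,0],[0,0,0],[0,0,0],[0,0,0],[0,0,0]]}' && python3 -c "
from h import *
s,p,M=st();rep(); d=J(p)-[-45,-132,0]; print(np.arctan2(-d[0],d[1]),np.hypot(d[0],d[1]))
cv2.imwrite('pics/r1.png',cv2.resize(ctrl.get_image('scene')[130:330,180:340],None,fx=3,fy=3))"
```

```text
time: 30.45
position: [0.5484, -0.0493, 0.1701]
tool_rot: [-1.928, -2.478, 0.005]
ft_force: [-4.1, -2.6, 3.1]
grip_width: 0.285
time: 31.25
position: [0.5533, -0.0476, 0.1703]
tool_rot: [-1.928, -2.479, 0.001]
ft_force: [-4.5, -3.6, -1.3]
grip_width: 0.281
t 31.25 jig TCP [-43.4 -59.4 170.3] q [-0.53  0.19  0.64  1.8  -0.12  1.19  1.96] F [-4.5 -3.6 -1.3] grip 24.5
tool axes in jig (cols x,y,z)
 [[ 0.001  1.    -0.001]
 [ 1.    -0.001  0.   ]
 [ 0.    -0.001 -1.   ]]
rot to x=+1Y [-0.001 -0.    -0.001]
rot to x=-1Y [-0.000e+00  2.000e-03  3.141e+00]
-0.022585187333535216 72.58970097223018
```

View pics/r1.png

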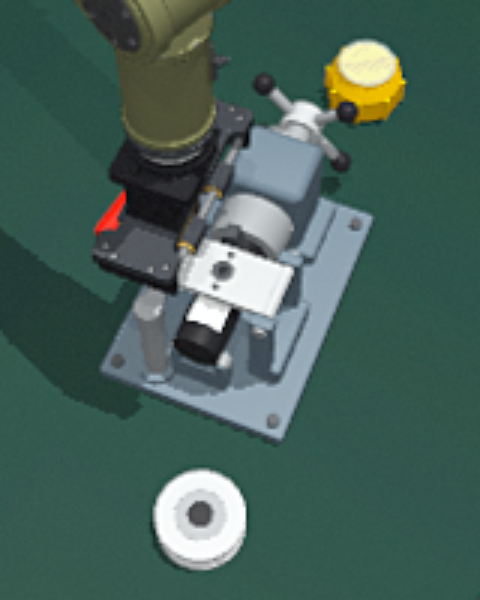

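The latch is at about 0 with the stop pushing back at about 4 N. I'll nudge a little more, release, and back off to look.

```bash
python3 -m crank '{"dp":[[0,0.2,0],[0,0.2,0],[0,0,0],[0,0,0],[0,0,0],[0,0,0],[0,0,0],[0,0,0]],"delta_rot":[[0,0,0],[0,0,0],[0,0,0],[0,0,0],[0,0,0],[0,0,0],[0,0,0],[0,0,0]]}' && python3 -c "
from h import *
s,p,M=st();print(J(p),s['ft_force'])"
python3 -m crank '{"dp":[[0,-0.2,0],[0,0,0],[0,0,0],[0,0,-1],[0,0,-3],[0,0,-3],[0,-2,-2],[0,-3,-1]],"delta_rot":[[0,0,0],[0,0,0],[0,0,0],[0,0,0],[0,0,0],[0,0,0],[0,0,0],[0,0,0]]}' 6 && python3 -m crank '{"dp":[[0,-4,0],[0,-4,0],[1,-2,0],[0,0,0],[0,0,0],[0,0,0],[0,0,0],[0,0,0]],"delta_rot":[[0,0,0],[0,0,0],[0,0,0],[0,0,0],[0,0,0],[0,0,0],[0,0,0],[0,0,0]]}' && python3 -c "
from h import *
leafpic('s0')
cv2.imwrite('pics/s1.png',cv2.resize(ctrl.get_image('scene')[130:330,180:340],None,fx=3,fy=3))
im=ctrl.get_image('top');cv2.imwrite('pics/s2.png',cv2.resize(im[125:235,150:365],None,fx=3.7,fy=3.7))
h=cv2.cvtColor(im,cv2.COLOR_BGR2HSV);m=(((h[...,0]<8)|(h[...,0]>172))&(h[...,1]>150)&(h[...,2]>80)).astype(np.uint8)
n,l,s,ce=cv2.connectedComponentsWithStats(m)
for i in range(1,n):
    if s[i,4]>15: print(s[i],ce[i],J(ray('top',*ce[i],.167)))
"
```

```text
time: 32.1
position: [0.5577, -0.0463, 0.1704]
tool_rot: [-1.928, -2.48, 0.0]
ft_force: [-2.7, -2.8, -6.5]
grip_width: 0.286
[-38.78952569 -59.26292944 170.4051638 ] [-2.71991616 -2.79211641 -6.53656364]
time: 32.9
position: [0.5091, -0.0588, 0.2739]
tool_rot: [1.924, 2.478, 0.004]
ft_force: [-0.8, -1.1, -0.7]
grip_width: 0.686
time: 33.7
position: [0.4085, -0.0741, 0.2705]
tool_rot: [1.928, 2.48, -0.001]
ft_force: [-0.3, -0.1, -0.8]
grip_width: 0.689
leaf blob [225 208  53  28 727] [251.75 222.23]
rows lower edge [229, 224, 226, 228] upper [209, 216, 209, 211]
[290 185   8   8  53] [293.45283019 188.56603774] [-47.44453909 -61.28910416 167.        ]
[251 228  33  11 255] [267.45882353 232.75686275] [-147.98529389   39.80641162  167.        ]
[ 448  231   64   86 3176] [482.8529597  271.59729219] [-401.34720147 -511.74890357  167.        ]
```

View pics/s1.png

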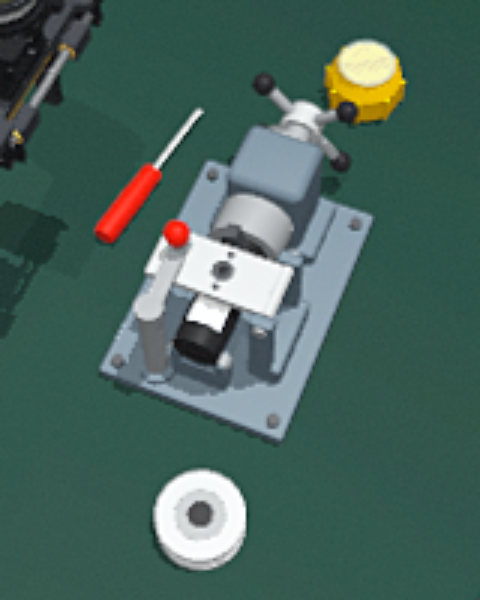

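View pics/s2.png

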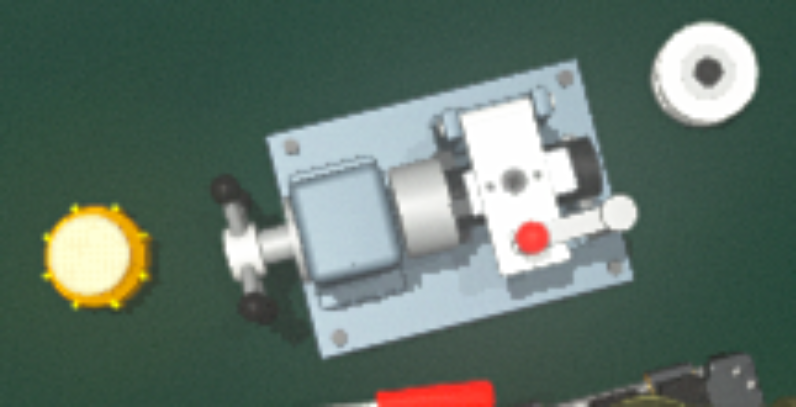

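The knob at (−47, −61) in the jig frame puts the latch at about 0.03 rad. The leaf edge rows are the same as in the home position, and the bystanders haven't moved. Handing in.

```bash
python3 -c "
from h import *
print(ctrl.close_job()); print(ctrl.get_state()['time'])"
```

```text
the job is handed in; nothing more can be done
None
the job is handed in; nothing more can be done
```

I finished the job and handed it in with the clock at about 34 of the 72 s. The hand-in gives no verdict, so these are my own checks.

**What I did**
- I swung the latch clear to about 1.5 rad and pushed the leaf over until it sank on to the shaft.
- I turned the star handle about 215° in two grips. At that point the leaf had dropped and the bright flat faced up.
- I pressed the leaf over the shaft with about 22 N, then swung the latch back against its stop and moved the arm away.

**What the last checks showed**
- **Leaf:** the nose dropped about 2.6 px in all, which matches 0.12 rad falling to 0. Pressing and latching changed nothing further.
- **Latch:** from the knob's position in the top picture, it is about 0.03 rad from its stop.
- **Bystanders:** the lamp, pulley and screwdriver look unmoved in the pictures.
- **Arm:** it is clear of everything.

**One disagreement:** my jig frame was about 3 mm off along the shaft. I corrected for this at each grip by measuring again with the wrist camera.

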